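# Hold a new brake pad down on its spring for the pin

## Task

Take the new brake pad (the one with the thick lining) out of the wooden rack, lower it into the slots of the brake carrier with its lining on the far side from the robot, and press it down against the sprung shoe until its top edge is flush with the tops of the jaws, without ever driving the shoe down to its stop. Keep it there with a steady push of about 13 N for at least three seconds, as a third hand for the mechanic who will slide the retaining pin through, and finish while still holding it down: do not let go. Leave the worn pad in the rack and do not knock over the jar behind the rack.

Things in the scene. Friction and masses are not known exactly. Their poses are not given: they have to be found in the camera images.
- pad_new: new brake pad, loose, 0.31 to 0.43 kg, standing on its long edge in the rack's groove; 17 mm thick over all (x), 112 mm long (y), 50 mm high. Origin: centre of its underside, z up. Bare steel backing plate 6 mm thick (x -8.5 to -2.5 mm), 112 mm long; dark lining 11 mm thick (x -2.5 to 8.5 mm), only 80 mm long, same height. Can be gripped from above across the 17 mm at mid-length.
- pad_ear (a point): middle of the top edge of the backing plate's end at the pad's +y: x = -5.5, y = 56, z = 50 mm in the pad's frame. At both ends the 6 mm plate sticks out 16 mm beyond the lining as an ear with a pin hole; the ears run down the carrier's slots
- pad_top (a point): middle of the new pad's top edge, 50 mm above the pad's origin
- pad_worn: worn brake pad, loose, same backing plate and height but only 3 mm of lining (9 mm thick over all); it stands end to end with the new pad, in the same groove, 130 mm from it between centres; either may be on the left. Leave it there. Origin: centre of its underside, axes as for the new pad
- rack: fixed wooden block 70 (x) x 270 (y) mm, turned up to 20 degrees, with a groove 22 mm wide along y between two ribs. Origin: centre of its underside. Groove floor 12 mm, rib tops 21 mm above the bench; the pads stand in it parallel to the rack's axes, linings to its +x (away from the robot)
- carrier: dark cast-iron brake carrier on a steel base plate 80 (x) x 200 (y) x 8 mm, fixed, turned up to 23 degrees. Origin: on the bench under the middle of the fitted pad; +x points away from the robot, the lining's side. A fitted pad has its origin at the carrier's x = y = 0 and its axes parallel to the carrier's. Two jaws 76 mm high at the y ends, 92 mm apart; between them room for fingers.
- slot (a point): middle of the mouth of the slot in the jaw at +y: x = -5.5, y = 52, z = 76 mm in the carrier's frame; the other is its mirror image at y = -52 mm. Each slot is upright, open at the top and towards the other jaw, 11 mm wide in x for the 6 mm ear; the slots' end walls are 117 mm apart for the 112 mm plate; mouths flare by 6 mm at 45 degrees
- jaw_top (a point): point midway between the jaws, level with their tops, 76 mm above the carrier's origin; the fitted pad's top comes here
- shoe_plate: sprung steel shoe, 18 (x) x 56 (y) x 6 mm, under the pad between the jaws. Origin: centre of its underside, at rest 28 mm above the bench. Moves only down, up to 15 mm to a hard stop. The pad meets it with its top still 8 mm above the jaw tops; it yields at about 5 N and stiffens by 1 N per mm: about 13 N (pad's weight included) when the pad is flush
- grease_jar: white jar, 56 mm across and 50 mm tall, standing behind the rack; origin: centre of its underside
Mind the look-alikes: they are no part of the job. What is shaped like the pad_new but orange is not meant. What is shaped like the pad_worn but blue is not meant.

How it is judged:
By the outcome, as a careful person would: the job done as asked, in the order asked, and still so for the second after the job is handed in, while the arm keeps its last pose, push and grip.
It also fails if it takes over 54 s, if anything falls off the work surface, if the arm or the gripper's body presses on something with over 40 N, if the wrist force passes 120 N, or if a joint passes its speed limit or range.

## Robot

A 6-joint arm with a two-finger parallel gripper is mounted at the origin on the work surface. World frame = base frame: x ahead of the robot, y to its left, z up, the work surface at z = 0. Lengths are in mm, angles in rad, forces in N, time in s.
With the tool pointing down it reaches from about 375 to 750 mm from the base axis. Payload 9 kg.
Tool frame: the origin (TCP) lies at the very end of the fingers, on their centre line; the grasp point (between the pads) lies 19 mm behind it; z points along the fingers, y is the direction in which the jaws open and shut (so a half turn about z gives the same grasp; the last joint's range is limited). The gripper opens to 85 mm and grips with 20 to 120 N. Pads are 22 mm wide; open, the fingers measure 114 mm over their backs; the gripper's body (76 mm by 85 mm) begins 54 mm behind the grasp point. The pads swing forward as they close: fully open they stand 13 mm farther back than shut.
Start: joints at [1.001, 0.104, 0.097, 1.564, 0, 1.353], TCP at [206.76, 563.286, 197.431] pointing down, gripper open.
Joint ranges: [-2.99, 2.99], [-0.84, 1.86], [-1.1, 1.16], [-1.84, 2.11], [-1.51, 1.56], [-3.14, 3.14]. Speed limits (rad/s): [2.22, 2.22, 2.57, 3.14, 3.14, 3.14].

## Interface

Orientations are given as a unit quaternion [w, x, y, z].
In Python, from plant import ctrl gives the robot as it stands.
- The arm moves only by the tool play_rows, never from a script. Its argument "commands" is text: rows parted by semicolons, each of 7 numbers parted by spaces: the shift along the world's x, y, z in units of 30 mm (1.0 is 30 mm), then the turn, a rotation vector about the world's x, y, z in units of 6 degrees (1.0 is 6 degrees), then the closure, from -1 (fully open) to 1 (shut). In form: tx ty tz wx wy wz fingers; .... A call has 1 to 12 rows; each row shifts and turns the commanded pose from where the row before left it; what a row does not reach is not made up. A row lasts 1/12 s, in which the tool goes at most 41.7 mm and 7.16 degrees, less where a joint would pass 70% of its speed; a pose out of reach is approached as far as the arm can. A call is refused whole if a number of a shift passes 1 or a number of a turn 1, either way. A call with a gripper value outside its range is refused whole. The fingers move at their own pace and stop on an object; "squeeze" is the grip in N (left out, the last holds). Time passes only in rows, so rows that do not move let the fingers close. It gives the time, the measured TCP pose, the force and the opening at its end, in the units of the state.
- ctrl.get_obs(): the state, without advancing time (a new reading comes with each control period).
- ctrl.snapshot(name): name is "scene" or "top" or "wrist"; returns the picture (384x512x3 uint8, blue, green, red); there is no depth.
- ctrl.calibration(name): a dict with "fov_y" (degrees; the focal length in pixels is half the picture's height over the tangent of half this angle, whatever the lens; pixels are square), "cx", "cy" (the principal point, pixels), "pose" (4x4, takes a point from camera to world coordinates). Camera axes: x right, y down, z forward; pixel columns grow to the right and rows downward; lengths in mm; the calibration is good to about 2 mm. The wrist camera is an equidistant fisheye: a pixel r from the principal point sees the ray r / f radians off the axis. A picture is of the moment at which its call begins: read the wrist's pose just before it. calibration takes no time and is no camera call; for the wrist camera it gives the pose at the moment of the call.
- ctrl.finish_job(): hands the job in, once; it reports no verdict.
The state is a dict: "time_s": time; "joint_positions": joint angles; "joint_vel": joint speeds; "tau": joint torques, N m; "eef_pos": TCP position; "tool_rot": TCP orientation; "contact_force": force on the tool from outside, world axes, zero at the start; "torque": the same for the moment, N m; "gripper_width": finger opening in mm.
Only numpy, scipy, OpenCV 4.12 (cv2) and the standard library are available. Lean on these libraries where they do the work, as an engineer would, in place of code of your own. Each camera call takes 0.05 s, during which the arm holds its last target. There are 200 camera calls.

## Working session

There is one attempt and no reset: what is moved stays moved. The work goes in short steps, Python scripts to look and compute and a tool call to move; the robot and the scene stay as the last step left them, time stands still between calls to the robot, and variables do not carry over. Pictures are saved under pics/ and viewed, about 8 in all and at most 12, crops included, and the job is handed in when it is done.

Besides the shell and the picture viewer there is one more tool, called after ">>>" in YAML: its name, and indented under it one key for each argument. play_rows: Moves the arm, as the interface text tells. Its arguments: {"type":"object","properties":{"commands":{"type":"string"},"squeeze":{"type":"number"}},"required":["commands"]}

```bash
mkdir -p pics; ls; python3 - <<'E'
from plant import ctrl
import cv2,numpy as np
np.set_printoptions(precision=2,suppress=True)
print(ctrl.get_obs())
a=ctrl.snapshot("scene");b=ctrl.snapshot("top")
cv2.imwrite("pics/scene.png",a);cv2.imwrite("pics/top.png",b)
for n in("scene","top","wrist"):print(n,ctrl.calibration(n))
E
```

```text
pics
{'time_s': 0.0, 'joint_positions': array([1.  , 0.1 , 0.1 , 1.56, 0.  , 1.35]), 'joint_vel': array([ 0.,  0., -0.,  0.,  0., -0.]), 'tau': array([ -0.  , -55.69,  50.36,   0.02,  -0.  ,  -0.  ]), 'eef_pos': array([206.53, 562.92, 196.61]), 'tool_rot': array([-0.  ,  0.18,  0.98, -0.  ]), 'contact_force': array([ 0.68,  0.99, -0.53]), 'torque': array([ 0.01,  0.01, -0.03]), 'gripper_width': 85.22462483636113}
scene {'fov_y': 57.56276732913215, 'cx': 253.45262090849164, 'cy': 188.12104230759707, 'pose': array([[   0.32,    0.62,   -0.72, 1209.31],
       [   0.95,   -0.19,    0.25, -262.1 ],
       [   0.02,   -0.76,   -0.64,  717.48],
       [   0.  ,    0.  ,    0.  ,    1.  ]])}
top {'fov_y': 48.849481145240034, 'cx': 253.69336558404996, 'cy': 194.1752061183493, 'pose': array([[  0.05,  -0.97,   0.22, 298.35],
       [ -1.  ,  -0.05,   0.01,  -7.97],
       [  0.  ,  -0.22,  -0.98, 962.08],
       [  0.  ,   0.  ,   0.  ,   1.  ]])}
wrist {'fov_y': 65.70646984690485, 'cx': 258.3995249230525, 'cy': 186.2647816265826, 'pose': array([[  0.34,   0.9 ,   0.26, 141.23],
       [  0.94,  -0.33,  -0.1 , 586.52],
       [ -0.  ,   0.28,  -0.96, 373.98],
       [  0.  ,   0.  ,   0.  ,   1.  ]])}
```

View pics/scene.png

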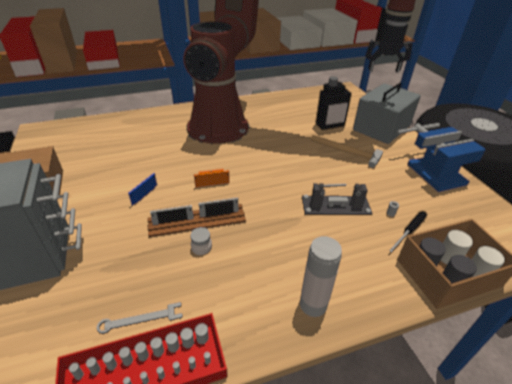

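View pics/top.png

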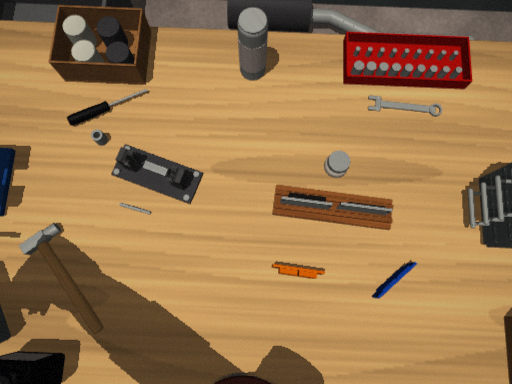

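Scene: the rack is around top (333,207) with two pads in it, and the jar is at (337,163). The carrier is around (157,173); the orange and blue decoys lie apart from both. Next I'll zoom in and measure.

```bash
cat > h.py <<'E'
from plant import ctrl
import cv2,numpy as np
np.set_printoptions(precision=1,suppress=True)
def K(c): return 192/np.tan(np.radians(c['fov_y'])/2)
def ray(c,u,v,fish=False):
    f=K(c);x=u-c['cx'];y=v-c['cy']
    if fish:
        r=np.hypot(x,y)+1e-9;t=r/f;d=np.array([np.sin(t)*x/r,np.sin(t)*y/r,np.cos(t)])
    else: d=np.array([x/f,y/f,1.])
    P=np.asarray(c['pose']);return P[:3,3],P[:3,:3]@d
def onz(c,u,v,z,fish=False):
    o,d=ray(c,u,v,fish);return o+d*(z-o[2])/d[2]
def proj(c,p,fish=False):
    P=np.asarray(c['pose']);q=P[:3,:3].T@(np.asarray(p,float)-P[:3,3]);f=K(c)
    if fish:
        r=np.hypot(q[0],q[1])+1e-9;t=np.arctan2(r,q[2]);return np.array([c['cx']+f*t*q[0]/r,c['cy']+f*t*q[1]/r])
    return np.array([c['cx']+f*q[0]/q[2],c['cy']+f*q[1]/q[2]])
E
python3 - <<'E'
from h import *
b=cv2.imread("pics/top.png");s=cv2.imread("pics/scene.png")
c1=cv2.resize(b[175:240,265:400],None,fx=5,fy=5,interpolation=cv2.INTER_CUBIC)
c2=cv2.resize(b[135:215,100:215],None,fx=3.4,fy=3.4,interpolation=cv2.INTER_CUBIC)
out=np.zeros((325+272,675,3),np.uint8);out[:325,:675]=c1;out[325:325+c2.shape[0],:c2.shape[1]]=c2
cv2.imwrite("pics/crop.png",out)
c=ctrl.calibration("top")
hsv=cv2.cvtColor(b,cv2.COLOR_BGR2HSV)
for n,(u,v) in dict(rackTL=(276,186),rackBR=(392,228)).items():print(n,onz(c,u,v,21))
for u,v in[(157,172)]:print(onz(c,u,v,30))
E
```

```text
rackTL [533.  -52.3  21. ]
rackBR [ 448.1 -315.7   21. ]
[551.1 221.   30. ]
```

View pics/crop.png

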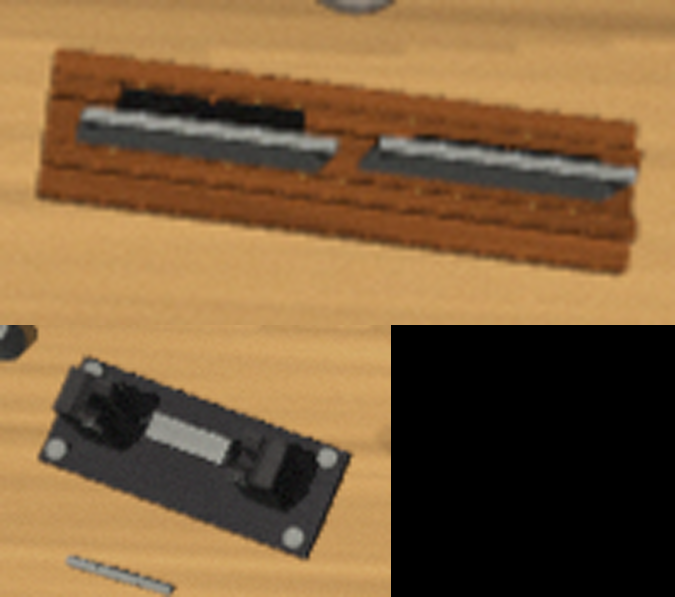

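The new pad is the left one in the rack (+y side), with the thick black lining at crop (210,108); the worn one is on the right. The carrier is clear, with its shoe plate at crop (188,437).

```bash
python3 - <<'E'
from h import *
b=cv2.imread("pics/top.png");c=ctrl.calibration("top")
g=b.min(2)
def comp(box,z,th):
    x0,y0,x1,y1=box;m=(g[y0:y1,x0:x1]>th).astype(np.uint8)
    n,l,st,ce=cv2.connectedComponentsWithStats(m)
    k=1+np.argmax(st[1:,4]);v,u=np.nonzero(l==k)
    P=np.array([onz(c,a+x0,d+y0,z) for a,d in zip(u,v)])[:,:2]
    (cx,cy),(w,h),a=cv2.minAreaRect(P.astype(np.float32))
    q=P-P.mean(0);e=np.linalg.eigh(q.T@q)[1][:,1];e*=np.sign(e[1])
    print(st[k],"centre",[cx,cy],P.mean(0),sorted([w,h]),"yaw",np.degrees(np.arctan2(-e[0],e[1])))
for th in(110,125):
    comp((275,190,336,212),62,th)
    comp((338,195,395,216),62,th)
    comp((140,150,172,178),34,th)
# base plate corners from crop (x/3.4+100,(y-325)/3.4+135), z=8
for u,v in[(88,357),(351,455),(307,557),(40,460)]:print(onz(c,u/3.4+100,(v-325)/3.4+135,8))
for u,v in[(58,50),(637,125),(627,272),(38,197)]:print('rack',onz(c,u/5+265,v/5+175,21))
print('jar',onz(c,338,160,50))
E
```

```text
[  7   7  50   8 109] centre [493.32763671875, -117.66056823730469] [ 493.3 -117.7] [4.811782360076904, 107.39505767822266] yaw -4.993084508573608
[  3   8  51   8 109] centre [485.9471740722656, -246.9942626953125] [ 485.9 -247.6] [4.695427894592285, 108.83809661865234] yaw -4.815305269304715
[  3  11  25  15 172] centre [559.7725219726562, 226.18194580078125] [559.6 226. ] [16.815765380859375, 54.58193588256836] yaw -18.05406748770512
[ 7  7 50  8 90] centre [493.1825256347656, -117.64794158935547] [ 493.5 -115.6] [4.33049201965332, 107.39522552490234] yaw -4.882742455374956
[ 3  8 51  8 69] centre [485.8946838378906, -246.9889678955078] [ 486.5 -245.6] [3.940985679626465, 108.84542846679688] yaw -4.812866303279142
[  3  11  24  15 163] centre [559.4769897460938, 226.08447265625] [559.5 226. ] [16.31543731689453, 53.73003387451172] yaw -18.59865732231362
[621.4 306.7   8. ]
[559.1 118.2   8. ]
[486.3 142.8   8. ]
[545.6 331.2   8. ]
rack [535.5 -53.6  21. ]
rack [ 512.5 -318.3   21. ]
rack [ 444.7 -312.    21. ]
rack [466.7 -46.8  21. ]
jar [ 592.7 -188.6   50. ]
```

>>> play_rows:
  commands: "0.4 -0.95 0 0 0 -0.5 -1;0.4 -0.95 0 0 0 -0.5 -1;0.4 -0.95 0 0 0 -0.5 -1;0.4 -0.95 0 0 0 -0.5 -1;0.4 -0.95 0 0 0 -0.5 -1;0.4 -0.95 0 0 0 -0.5 -1;0.4 -0.95 0 0 0 -0.5 -1;0.4 -0.95 0 0 0 -0.5 -1;0.4 -0.95 0 0 0 -0.5 -1;0.4 -0.95 0 0 0 -0.5 -1;0.4 -0.95 0 0 0 -0.5 -1;0.4 -0.95 0 0 0 -0.5 -1"

```text
time_s: 1.1
eef_pos: [350.9, 219.9, 197.2]
tool_rot: [-0.0, 0.472, 0.882, -0.0]
contact_force: [0.3, 0.8, -0.2]
gripper_width: 85.7
```

>>> play_rows:
  commands: "0.4 -0.95 -0.15 0 0 -0.53 -1;0.4 -0.95 -0.15 0 0 -0.53 -1;0.4 -0.95 -0.15 0 0 -0.53 -1;0.4 -0.95 -0.15 0 0 -0.53 -1;0.4 -0.95 -0.15 0 0 -0.53 -1;0.4 -0.95 -0.15 0 0 -0.53 -1;0.4 -0.95 -0.15 0 0 -0.53 -1;0.4 -0.95 -0.15 0 0 -0.53 -1;0.4 -0.95 -0.15 0 0 -0.53 -1;0.4 -0.95 -0.15 0 0 -0.53 -1;0.4 -0.95 -0.15 0 0 -0.53 -1;0.4 -0.95 -0.15 0 0 -0.53 -1"

```text
time_s: 2.1
eef_pos: [494.9, -122.2, 142.8]
tool_rot: [-0.0, 0.734, 0.679, -0.0]
contact_force: [0.1, -0.5, 0.1]
gripper_width: 85.3
```

>>> play_rows:
  commands: "0.2 0 0 0 0 0 -1;0 0 0 0 0 0 -1;0 0 0 0 0 0 -1"

```text
time_s: 2.35
eef_pos: [500.3, -120.2, 143.1]
tool_rot: [-0.001, 0.733, 0.68, -0.0]
contact_force: [0.2, 0.3, 0.9]
gripper_width: 85.1
```

```bash
cat >> h.py <<'E'
from scipy.spatial.transform import Rotation as Rn
def toolR(o=None):
    o=o or ctrl.get_obs();q=o['tool_rot'];return Rn.from_quat([q[1],q[2],q[3],q[0]]).as_matrix()
def look(name):
    o=ctrl.get_obs();c=ctrl.calibration("wrist");im=ctrl.snapshot("wrist");cv2.imwrite("pics/%s.png"%name,im)
    R=toolR(o);print("t",o['time_s'],"tcp",o['eef_pos'],"yaw of tool y",np.degrees(np.arctan2(R[1,1],R[0,1])),"tilt",np.degrees(R[:2,2]),"F",o['contact_force'],"w",o['gripper_width'])
    return o,c,im
E
python3 - <<'E'
from h import *
o,c,im=look("w1")
for p in[(493.3,-117.7,62),(488.6,-63,62),(498,-172,62),(485.9,-247,62)]:print(proj(c,p,True))
E
```

```text
t 2.35 tcp [ 500.3 -120.2  143.1] yaw of tool y -4.28232319514733 tilt [-0.1  0. ] F [0.2 0.3 0.9] w 85.05445427910988
[250.2 179.2]
[239.7 118.6]
[259.8 233.8]
[253.6 297. ]
```

View pics/w1.png

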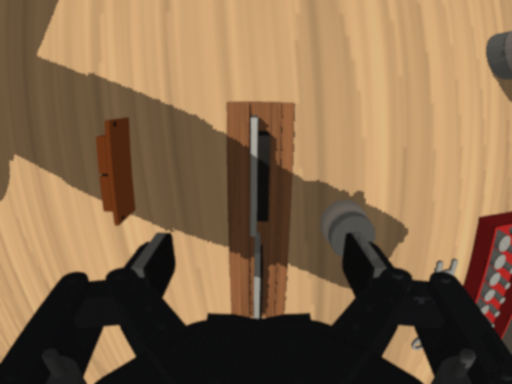

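The wrist view shows the new pad's plate from about (254,118) to (254,235), with the lining on its right (far) side. The prediction was off in angle, so I'll measure from this view.

```bash
python3 - <<'E'
from h import *
im=cv2.imread("pics/w1.png");c=ctrl.calibration("wrist");print(c['pose'])
g=im.min(2)
def comp(x0,y0,x1,y1,z,th):
    m=(g[y0:y1,x0:x1]>th).astype(np.uint8)
    n,l,st,ce=cv2.connectedComponentsWithStats(m);k=1+np.argmax(st[1:,4]);v,u=np.nonzero(l==k)
    P=np.array([onz(c,a+x0,d+y0,z,True) for a,d in zip(u,v)])[:,:2]
    r=cv2.minAreaRect(P.astype(np.float32));q=P-P.mean(0);e=np.linalg.eigh(q.T@q)[1][:,1];e*=np.sign(e[1])
    print(st[k],r,P.mean(0),"yaw",np.degrees(np.arctan2(-e[0],e[1])))
for th in(110,130):
    comp(246,112,262,238,62,th)
    comp(246,238,266,318,62,th)
# rack sides z=21
for u,v in[(227,102),(295,102),(285,316),(231,316)]:print(onz(c,u,v,21,True))
E
```

```text
[[  1.   -0.1  -0.  505.7]
 [ -0.1  -1.   -0.3 -51. ]
 [ -0.    0.3  -1.  320.7]
 [  0.    0.    0.    1. ]]
[  5   5   7  40 234] ((499.6923522949219, -79.44835662841797), (34.401466369628906, 5.1938157081604), 85.528076171875) [499.4 -78.8] yaw -4.467148821519886
[  8  39   6  41 214] ((488.9383850097656, -248.49273681640625), (55.20012283325195, 5.257493019104004), 85.3409194946289) [ 488.8 -246.6] yaw -5.05024315179403
[  5   6   6  38 210] ((499.2662048339844, -79.40480041503906), (32.63548278808594, 4.396856307983398), 85.6689682006836) [499.5 -79. ] yaw -4.203919642590344
[  9  40   4  39 142] ((489.014404296875, -248.35968017578125), (52.41534423828125, 3.243997573852539), 85.43629455566406) [ 489.  -245.8] yaw -5.207883925426724
[474.6 -46.7  21. ]
[542.3 -51.6  21. ]
[ 520.8 -313.2   21. ]
[ 451.  -308.1   21. ]
```

>>> play_rows:
  commands: "0 0.07 -0.7 0 0 -0.1 -1;0 0 -0.8 0 0 0 -1;0 0 -0.8 0 0 0 -1;0 0 -0.7 0 0 0 -1;0 0 -0.5 0 0 0 -1;0 0 -0.2 0 0 0 -1;0 0 0 0 0 0 -1;0 0 0 0 0 0 -1"

```text
time_s: 3.07
eef_pos: [500.9, -118.2, 33.3]
tool_rot: [0.0, 0.736, 0.677, 0.0]
contact_force: [0.6, -0.7, -0.1]
gripper_width: 85.5
```

>>> play_rows:
  commands: "0 0 0 0 0 0 0.2;0 0 0 0 0 0 0.4;0 0 0 0 0 0 1;0 0 0 0 0 0 1;0 0 0 0 0 0 1;0 0 0 0 0 0 1;0 0 0 0 0 0 1;0 0 0 0 0 0 1"
  squeeze: 25

```text
time_s: 3.73
eef_pos: [500.8, -118.6, 32.4]
tool_rot: [0.0, 0.737, 0.676, 0.0]
contact_force: [-0.3, -0.0, -0.1]
gripper_width: 0.1
```

The fingers shut to 0, so the pad isn't between them. I'll look before moving anything.

```bash
python3 - <<'E'
from h import *
o,c,im=look("w2")
t=ctrl.snapshot("top");s=ctrl.snapshot("scene")
out=np.zeros((600,800,3),np.uint8)
out[:307,:410]=cv2.resize(im,(410,307))
out[:300,410:800]=cv2.resize(t[150:250,260:390],(390,300),interpolation=cv2.INTER_CUBIC)
out[300:600,410:800]=cv2.resize(s[165:265,130:260],(390,300),interpolation=cv2.INTER_CUBIC)
cv2.imwrite("pics/m2.png",out)
E
```

```text
t 3.7333 tcp [ 500.8 -118.6   32.4] yaw of tool y -4.915896024332528 tilt [ 0. -0.] F [-0.3 -0.  -0.1] w 0.10832003139523087
```

View pics/m2.png

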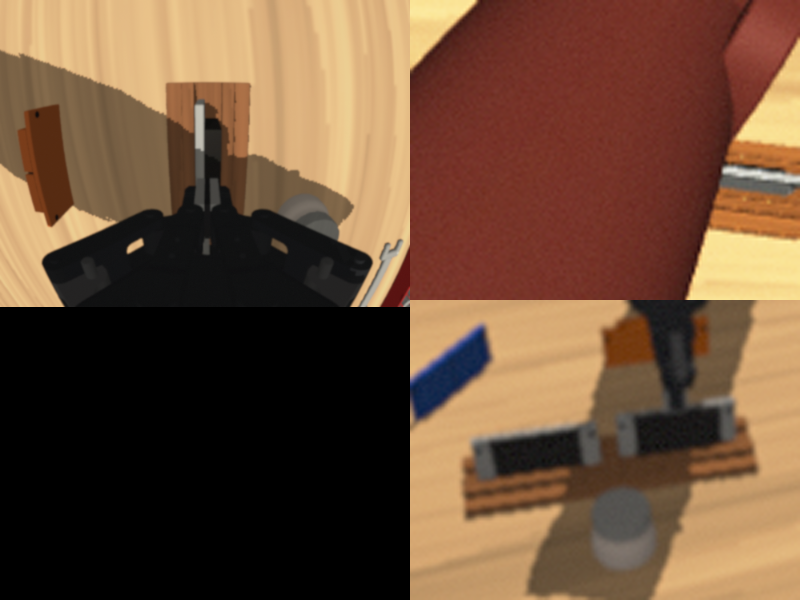

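```bash
python3 - <<'E'
from h import *
c=ctrl.calibration("scene");o=ctrl.get_obs();print(o['gripper_width'])
for z in(32,62,80):print(z,proj(c,(500.8,-118.6,z)))
for p in[(498.1,-62.6,62),(488.6,-172,62),(493.3,-117.7,62)]:print("plate",proj(c,p))
w=ctrl.calibration("wrist")
for z in(32,51,62):print('w',z,proj(w,(500.8,-118.6,z),True))
im=cv2.imread("pics/w2.png");s=ctrl.snapshot("scene");cv2.imwrite("pics/s2.png",s)
out=np.zeros((600,800,3),np.uint8)
out[:,:400]=cv2.resize(im[110:290,200:320],(400,600),interpolation=cv2.INTER_CUBIC)
out[:,400:]=cv2.resize(s[150:240,190:250],(400,600),interpolation=cv2.INTER_CUBIC)
cv2.imwrite("pics/m3.png",out)
E
```

```text
0.3377466105985443
32 [218.5 209.7]
62 [218.  201.9]
80 [217.7 197. ]
plate [237.1 197.3]
plate [198.1 202.9]
plate [217.7 200.1]
w 32 [258.1 213.8]
w 51 [258.1 225.7]
w 62 [258.1 233.7]
```

View pics/m3.png

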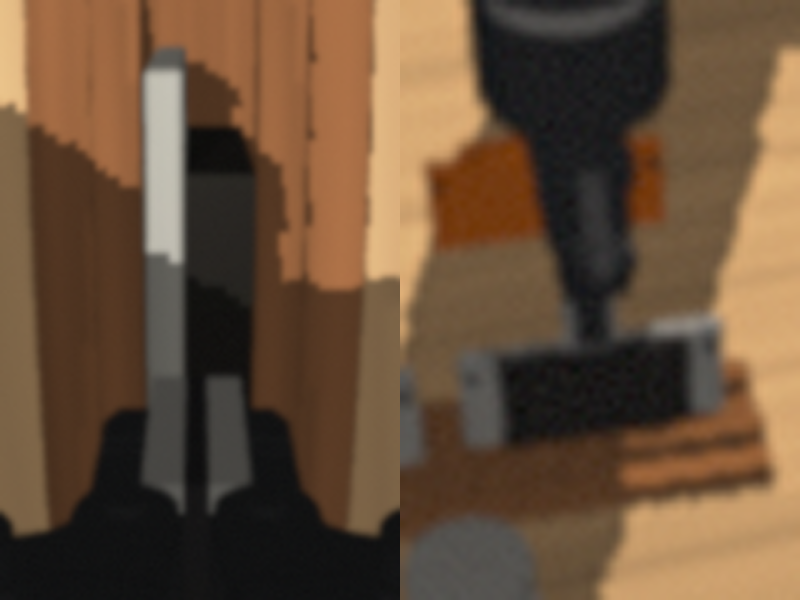

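The view shows that the shut fingers end just above the pad's top edge, although the TCP reads z=32. They end at about z=64: wrist (258,222), scene (219,201). The wide-open finger spread in the first wrist view gives the same result, so the real fingertip lies about 31 mm behind the reported TCP. The pad hasn't moved. I'll open, go about 30 mm lower while watching the force, and close again.

>>> play_rows:
  commands: "0 0 0 0 0 0 -1;0 0 0 0 0 0 -1;0 0 0 0 0 0 -1;0 0 0 0 0 0 -1;0 0 0 0 0 0 -1;0 0 0 0 0 0 -1;0 0 0 0 0 0 -1;0 0 0 0 0 0 -1;0 0 -0.25 0 0 0 -1;0 0 -0.25 0 0 0 -1;0 0 -0.2 0 0 0 -1;0 0 0 0 0 0 -1"

```text
time_s: 4.93
eef_pos: [499.5, -118.0, 9.3]
tool_rot: [-0.001, 0.737, 0.676, -0.0]
contact_force: [0.2, -1.3, -0.0]
gripper_width: 85.2
```

>>> play_rows:
  commands: "0 0 -0.15 0 0 0 -1;0 0 -0.1 0 0 0 -1;0 0 0 0 0 0 -1;0 0 0 0 0 0 0.3;0 0 0 0 0 0 1;0 0 0 0 0 0 1;0 0 0 0 0 0 1;0 0 0 0 0 0 1;0 0 0 0 0 0 1;0 0 0 0 0 0 1;0 0 0 0 0 0 1"
  squeeze: 25

```text
time_s: 5.85
eef_pos: [500.9, -118.7, 4.1]
tool_rot: [0.0, 0.737, 0.676, 0.0]
contact_force: [0.1, -0.2, 1.6]
gripper_width: 16.5
```

>>> play_rows:
  commands: "0 0 0 0 0 0 1;0 0 0 0 0 0 1;0 0 0.3 0 0 0 1;0 0 0.5 0 0 0 1;0 0 0.6 0 0 0 1;0 0 0.8 0 0 0 1;0 0 0.8 0 0 0 1;0 0 0.6 0 0 0 1;0 0 0.4 0 0 0 1;0 0 0 0 0 0 1"
  squeeze: 75

```text
time_s: 6.68
eef_pos: [501.8, -119.1, 126.5]
tool_rot: [0.002, 0.737, 0.676, 0.001]
contact_force: [0.8, 0.0, -4.3]
gripper_width: 15.8
```

>>> play_rows:
  commands: "0.1 0.5 0 0 0 -0.18 1;0.15 0.9 0 0 0 -0.18 1;0.15 0.95 0 0 0 -0.18 1;0.15 0.95 0 0 0 -0.18 1;0.15 0.95 0 0 0 -0.18 1;0.15 0.95 0 0 0 -0.18 1;0.15 0.95 0 0 0 -0.18 1;0.15 0.95 0 0 0 -0.18 1;0.15 0.95 0 0 0 -0.18 1;0.15 0.95 0 0 0 -0.18 1;0.15 0.95 0 0 0 -0.18 1;0.15 0.85 0 0 0 -0.18 1"

```text
time_s: 7.68
eef_pos: [552.2, 207.1, 121.9]
tool_rot: [-0.001, 0.809, 0.588, -0.001]
contact_force: [0.9, -0.2, -4.1]
gripper_width: 15.5
```

>>> play_rows:
  commands: "0.2 0.7 0 0 0 -0.07 1;0 0 0 0 0 0 1;0 0 0 0 0 0 1;0 0 0 0 0 0 1"

```text
time_s: 8.02
eef_pos: [558.4, 226.0, 122.5]
tool_rot: [-0.0, 0.81, 0.586, -0.001]
contact_force: [-0.0, 0.2, -3.6]
gripper_width: 15.9
```

```bash
python3 - <<'E'
from h import *
o,c,im=look("w4");print(o['torque'],c['pose'])
cv2.imwrite("pics/w4b.png",cv2.resize(im,(800,600),interpolation=cv2.INTER_CUBIC))
s=ctrl.snapshot("scene");cv2.imwrite("pics/s4.png",s);cv2.imwrite("pics/t4.png",ctrl.snapshot("top"))
E
```

```text
t 8.0167 tcp [558.4 226.  122.5] yaw of tool y -18.27542425657951 tilt [-0.1 -0. ] F [-0.   0.2 -3.6] w 15.864267456909852
[-0. -0.  0.] [[  0.9  -0.3  -0.1 580.8]
 [ -0.3  -0.9  -0.3 291.7]
 [ -0.    0.3  -1.  299.6]
 [  0.    0.    0.    1. ]]
```

View pics/w4b.png

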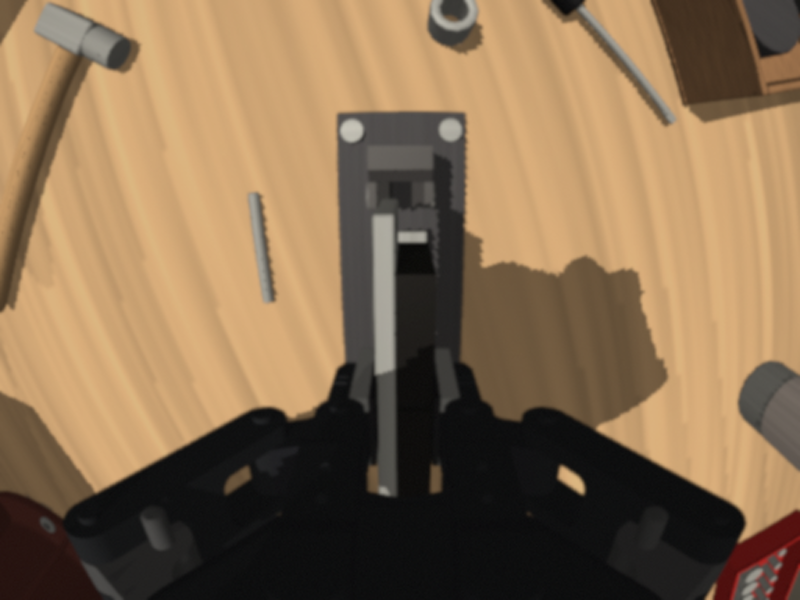

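The new pad is held straight, with a weight of about 3.8 N. Its plate's ear end is at (384,213) in the enlarged picture, i.e. (246,136). The slot in the +y jaw shows at about (401,193), slightly to the far side of where it should be, so I'll zoom in to measure.

```bash
python3 - <<'E'
from h import *
im=cv2.imread("pics/w4.png")
cr=im[65:165,205:305]
e=cv2.convertScaleAbs(cr,alpha=1.6,beta=15)
cv2.imwrite("pics/z4.png",cv2.resize(e,(600,600),interpolation=cv2.INTER_CUBIC))
E
```

```text
(no output)
```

View pics/z4.png

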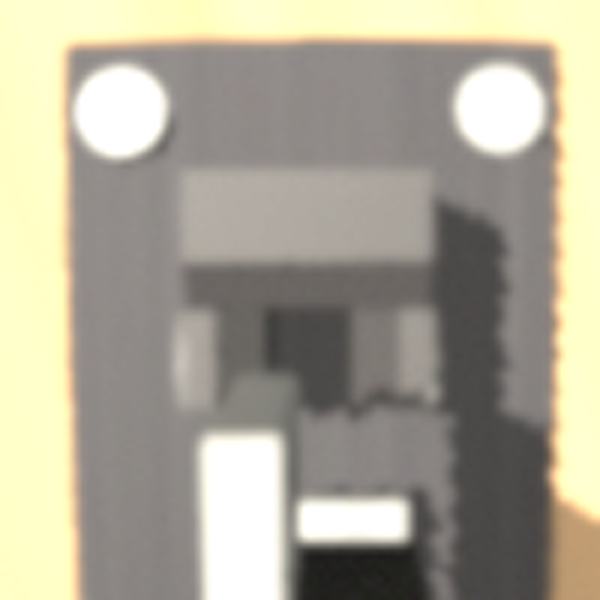

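```bash
python3 - <<'E'
from h import *
c=ctrl.calibration("wrist");o=ctrl.get_obs();print(o['eef_pos'],o['contact_force'])
px=lambda x,y:(205+x/6,65+y/6)
a=np.radians(-18.3);X=np.array([np.cos(a),np.sin(a)]);Y=np.array([-np.sin(a),np.cos(a)])
cp=lambda p:np.array([p[:2]@X,p[:2]@Y])
m=onz(c,*px(307.5,262),76,True);e=onz(c,*px(242.5,432),180.4,True);w=onz(c,*px(308,305),70,True)
print("mouth",m,"ear",e)
t=cp(o['eef_pos'])
print("tcp",t,"origin by mouth",cp(m)-[-5.5,64.5],"by wall",cp(w)-[-5.5,58.5],"pad centre by ear",cp(e)-[-5.5,56])
# widths as checks
for z,p,q in[(76,(183,172),(435,172)),(180.4,(200,440),(285,440)),(76,(215,310),(400,310)),(8,(70,45),(553,45)),(34,(297,497),(412,497))]:
    P,Q=onz(c,*px(*p),z,True),onz(c,*px(*q),z,True);print(z,np.linalg.norm(P-Q),"mid",cp((P+Q)/2), "yaw",np.degrees(np.arctan2((Q-P)[1],(Q-P)[0])))
E
```

```text
[559.  225.5 123.5] [-0.5  0.5 -3. ]
mouth [578.4 287.9  76. ] ear [571.9 279.8 180.4]
tcp [459.9 389.6] origin by mouth [464.3 390.4] by wall [464.3 390.7] pad centre by ear [460.6 389.3]
76 31.30255657937848 mid [458.9 466.4] yaw -18.42843994656312
180.4 5.7599471798927855 mid [455.1 444.7] yaw -18.621478628173495
76 23.137014728223594 mid [458.7 448.9] yaw -18.416373680656367
8 78.21821715758533 mid [458.9 490.1] yaw -18.42674074557434
34 17.351885232140855 mid [465.5 418.8] yaw -18.25522682434666
```

Pad relative to carrier: it needs about +3.8 mm along carrier x and +1.2 mm along y. The yaw is right, and the jaw, slot, plate and base widths all check. I'll correct and lower into the mouths.

>>> play_rows:
  commands: "0.13 0 0 0 0 0 1;0 0 -0.5 0 0 0 1;0 0 -0.5 0 0 0 1;0 0 -0.2 0 0 0 1;0 0 -0.2 0 0 0 1;0 0 -0.2 0 0 0 1;0 0 -0.2 0 0 0 1;0 0 -0.2 0 0 0 1;0 0 -0.1 0 0 0 1;0 0 0 0 0 0 1;0 0 0 0 0 0 1"

```text
time_s: 9.08
eef_pos: [563.1, 226.4, 61.0]
tool_rot: [0.0, 0.811, 0.586, -0.0]
contact_force: [-0.9, 0.6, -4.1]
gripper_width: 15.3
```

```bash
python3 - <<'E'
from h import *
o,c,im=look("w5");print(o['torque'])
s=ctrl.snapshot("scene");cv2.imwrite("pics/s5.png",s)
out=np.zeros((400,800,3),np.uint8)
out[:,:400]=cv2.resize(cv2.convertScaleAbs(im[50:200,180:330],alpha=1.5,beta=10),(400,400),interpolation=cv2.INTER_CUBIC)
out[:,400:]=cv2.resize(cv2.convertScaleAbs(s[150:230,295:375],alpha=1.5,beta=10),(400,400),interpolation=cv2.INTER_CUBIC)
cv2.imwrite("pics/m5.png",out)
E
```

```text
t 9.0833 tcp [563.1 226.4  61. ] yaw of tool y -18.292265988717837 tilt [ 0. -0.] F [-0.9  0.6 -4.1] w 15.311933699924541
[-0.1  0.  -0. ]
```

View pics/m5.png

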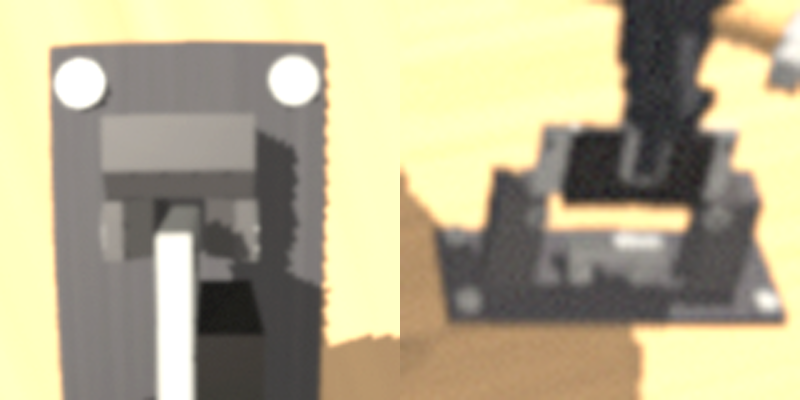

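Both ears are entering the slots: the wrist view has the plate at (177,230) inside the mouth, and the scene view has the ears between the jaws. There is no contact force. I'll continue down to just above the shoe.

>>> play_rows:
  commands: "0 0 -0.12 0 0 0 1;0 0 -0.12 0 0 0 1;0 0 -0.12 0 0 0 1;0 0 -0.12 0 0 0 1;0 0 -0.12 0 0 0 1;0 0 -0.12 0 0 0 1;0 0 -0.1 0 0 0 1;0 0 -0.1 0 0 0 1;0 0 -0.08 0 0 0 1;0 0 -0.07 0 0 0 1;0 0 0 0 0 0 1;0 0 0 0 0 0 1"
  squeeze: 90

```text
time_s: 10.18
eef_pos: [563.1, 226.4, 28.8]
tool_rot: [0.0, 0.811, 0.586, -0.0]
contact_force: [0.8, -0.3, -4.4]
gripper_width: 15.5
```

>>> play_rows:
  commands: "0 0 -0.05 0 0 0 1;0 0 -0.05 0 0 0 1;0 0 0 0 0 0 1;0 0 0 0 0 0 1"

```text
time_s: 10.52
eef_pos: [563.5, 226.4, 26.4]
tool_rot: [0.0, 0.811, 0.586, 0.0]
contact_force: [0.3, 0.0, 0.3]
gripper_width: 15.6
```

Contact with the shoe comes at TCP ≈26, as predicted. Now I'll press slowly.

>>> play_rows:
  commands: "0 0 -0.03 0 0 0 1;0 0 -0.03 0 0 0 1;0 0 -0.03 0 0 0 1;0 0 -0.03 0 0 0 1;0 0 0 0 0 0 1;0 0 0 0 0 0 1"

```text
time_s: 11.02
eef_pos: [563.5, 226.5, 22.6]
tool_rot: [0.0, 0.811, 0.586, 0.0]
contact_force: [-2.0, -0.2, 4.5]
gripper_width: 15.4
```

>>> play_rows:
  commands: "0 0 -0.03 0 0 0 1;0 0 -0.03 0 0 0 1;0 0 -0.03 0 0 0 1;0 0 -0.03 0 0 0 1;0 0 0 0 0 0 1;0 0 0 0 0 0 1"

```text
time_s: 11.52
eef_pos: [563.6, 226.5, 19.4]
tool_rot: [0.0, 0.811, 0.586, 0.0]
contact_force: [-3.2, -1.1, 7.7]
gripper_width: 15.2
```

```bash
python3 - <<'E'
from h import *
o,c,im=look("w6")
F=[];Z=[]
for i in range(6):
    ctrl.snapshot("scene");q=ctrl.get_obs();F.append(q['contact_force'][2]);Z.append(q['eef_pos'][2])
print("Fz",np.mean(F),np.std(F),"z",np.mean(Z),np.std(Z))
s=ctrl.snapshot("scene");cv2.imwrite("pics/s6.png",s)
out=np.zeros((400,800,3),np.uint8)
out[:,:400]=cv2.resize(cv2.convertScaleAbs(im[60:180,200:320],alpha=1.5,beta=10),(400,400),interpolation=cv2.INTER_CUBIC)
out[:,400:]=cv2.resize(cv2.convertScaleAbs(s[150:230,295:375],alpha=1.5,beta=10),(400,400),interpolation=cv2.INTER_CUBIC)
cv2.imwrite("pics/m6.png",out)
E
```

```text
t 11.5167 tcp [563.6 226.5  19.4] yaw of tool y -18.29528801577046 tilt [0.1 0. ] F [-3.2 -1.1  7.7] w 15.158050923853498
Fz 7.996429703412353 0.3228614556803372 z 19.45149557468346 0.011800896773431642
```

View pics/m6.png

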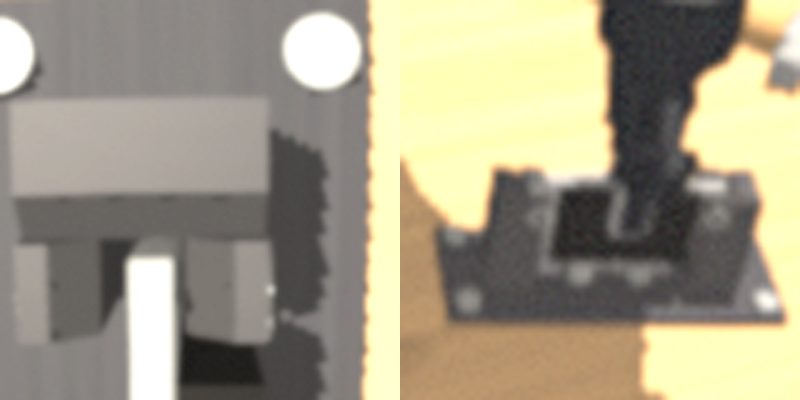

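The pad is nearly down, and the plate top (151,255) is within about 1 mm of the jaw-top level. It sits about 1.1 mm too far along carrier +x, touching that side of the slot (side force 3 N). I'll ease it back 1 mm before the final press.

>>> play_rows:
  commands: "-0.03 0.01 0 0 0 0 1;0 0 0 0 0 0 1;0 0 0 0 0 0 1"

```text
time_s: 12.17
eef_pos: [563.5, 226.5, 19.8]
tool_rot: [0.001, 0.811, 0.586, 0.001]
contact_force: [0.0, -1.8, 8.2]
gripper_width: 15.2
```

>>> play_rows:
  commands: "0 0 -0.02 0 0 0 1;0 0 -0.02 0 0 0 1;0 0 0 0 0 0 1;0 0 0 0 0 0 1"

```text
time_s: 12.5
eef_pos: [563.5, 226.5, 18.7]
tool_rot: [0.001, 0.811, 0.586, 0.001]
contact_force: [-0.7, -1.9, 9.9]
gripper_width: 15.3
```

```bash
cat >> h.py <<'E'
def avg(n=6):
    F=[];Z=[]
    for i in range(n):
        im=ctrl.snapshot("wrist");q=ctrl.get_obs();F.append(q['contact_force']);Z.append(q['eef_pos'])
    print(q['time_s'],"F",np.mean(F,0),np.std(F,0),"pos",np.round(np.mean(Z,0),2),"w",q['gripper_width']);return im
E
python3 - <<'E'
from h import *
avg()
E
```

```text
12.8 F [-0.2 -2.2  9.4] [0.7 0.5 0.4] pos [563.5 226.5  18.7] w 15.311538032729938
```

>>> play_rows:
  commands: "-0.01 -0.03 0 0 0 0 1;0 0 0 0 0 0 1;0 0 -0.01 0 0 0 1;0 0 0 0 0 0 1;0 0 0 0 0 0 1"

```text
time_s: 13.22
eef_pos: [563.5, 226.4, 18.7]
tool_rot: [0.0, 0.811, 0.586, 0.002]
contact_force: [0.3, 2.5, 8.3]
gripper_width: 15.2
```

```bash
python3 - <<'E'
from h import *
im=avg(8);s=ctrl.snapshot("scene");t=ctrl.snapshot("top")
cv2.imwrite("pics/w7.png",im);cv2.imwrite("pics/s7.png",s)
out=np.zeros((600,800,3),np.uint8)
f=lambda a,n:cv2.resize(cv2.convertScaleAbs(a,alpha=1.8,beta=10),n,interpolation=cv2.INTER_CUBIC)
out[:,:400]=f(im[75:165,215:275],(400,600))
out[:300,400:]=f(s[172:202,318:358],(400,300))
out[300:,400:]=f(s[150:225,290:390],(400,300))
cv2.imwrite("pics/m7.png",out)
E
```

```text
13.6167 F [0.4 1.8 9.2] [0.7 0.6 0.7] pos [563.5 226.4  18.7] w 15.322804706544538
```

View pics/m7.png

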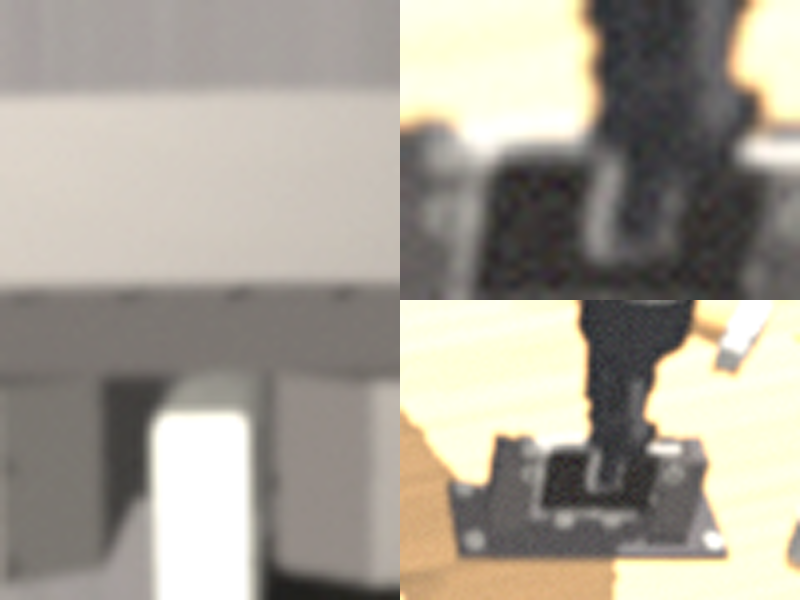

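The plate is seated in the slot, with its top level with the jaw tops to within what the pixels show. Fz is 9.2 N; with the pad's weight of about 3.9 N that makes about 13 N on the shoe. By height it's about 0.5 mm proud, so I'll make one small trim and then hold.

>>> play_rows:
  commands: "0 0.015 -0.015 0 0 0 1;0 0 0 0 0 0 1;0 0 0 0 0 0 1;0 0 0 0 0 0 1;0 0 0 0 0 0 1;0 0 0 0 0 0 1;0 0 0 0 0 0 1;0 0 0 0 0 0 1;0 0 0 0 0 0 1;0 0 0 0 0 0 1;0 0 0 0 0 0 1;0 0 0 0 0 0 1"

```text
time_s: 14.72
eef_pos: [563.5, 226.4, 18.2]
tool_rot: [0.001, 0.811, 0.586, 0.001]
contact_force: [-0.4, -0.6, 10.2]
gripper_width: 14.8
```

```bash
python3 - <<'E'
from h import *
avg(8)
E
```

```text
15.1167 F [ 0.1 -0.2  9.7] [0.3 0.3 0.4] pos [563.5 226.5  18.2] w 15.38685419382649
```

Height 18.2, push 9.7 + 3.9 ≈ 13.6 N, no side force. Now the hold.

>>> play_rows:
  commands: "0 0 0 0 0 0 1;0 0 0 0 0 0 1;0 0 0 0 0 0 1;0 0 0 0 0 0 1;0 0 0 0 0 0 1;0 0 0 0 0 0 1;0 0 0 0 0 0 1;0 0 0 0 0 0 1;0 0 0 0 0 0 1;0 0 0 0 0 0 1;0 0 0 0 0 0 1;0 0 0 0 0 0 1"

```text
time_s: 16.12
eef_pos: [563.5, 226.5, 18.2]
tool_rot: [0.001, 0.811, 0.586, 0.001]
contact_force: [-0.5, -0.4, 9.6]
gripper_width: 15.4
```

>>> play_rows:
  commands: "0 0 0 0 0 0 1;0 0 0 0 0 0 1;0 0 0 0 0 0 1;0 0 0 0 0 0 1;0 0 0 0 0 0 1;0 0 0 0 0 0 1;0 0 0 0 0 0 1;0 0 0 0 0 0 1;0 0 0 0 0 0 1;0 0 0 0 0 0 1;0 0 0 0 0 0 1;0 0 0 0 0 0 1"

```text
time_s: 17.12
eef_pos: [563.5, 226.5, 18.2]
tool_rot: [0.001, 0.811, 0.586, 0.001]
contact_force: [0.5, -0.4, 9.1]
gripper_width: 15.7
```

>>> play_rows:
  commands: "0 0 0 0 0 0 1;0 0 0 0 0 0 1;0 0 0 0 0 0 1;0 0 0 0 0 0 1;0 0 0 0 0 0 1;0 0 0 0 0 0 1;0 0 0 0 0 0 1;0 0 0 0 0 0 1;0 0 0 0 0 0 1;0 0 0 0 0 0 1;0 0 0 0 0 0 1;0 0 0 0 0 0 1"

```text
time_s: 18.12
eef_pos: [563.5, 226.5, 18.2]
tool_rot: [0.001, 0.811, 0.586, 0.001]
contact_force: [1.1, -0.1, 9.3]
gripper_width: 15.5
```

>>> play_rows:
  commands: "0 0 0 0 0 0 1;0 0 0 0 0 0 1;0 0 0 0 0 0 1;0 0 0 0 0 0 1;0 0 0 0 0 0 1;0 0 0 0 0 0 1;0 0 0 0 0 0 1;0 0 0 0 0 0 1;0 0 0 0 0 0 1;0 0 0 0 0 0 1;0 0 0 0 0 0 1;0 0 0 0 0 0 1"

```text
time_s: 19.12
eef_pos: [563.5, 226.4, 18.2]
tool_rot: [0.001, 0.811, 0.586, 0.001]
contact_force: [0.1, -0.4, 9.6]
gripper_width: 15.3
```

```bash
python3 - <<'E'
from h import *
avg(6)
a=cv2.imread("pics/scene.png");s=ctrl.snapshot("scene")
# jar and worn pad unmoved?
for n,(x0,y0,x1,y1) in dict(jar=(188,226,214,258),worn=(150,203,194,225)).items():
    print(n,np.abs(a[y0:y1,x0:x1].astype(int)-s[y0:y1,x0:x1]).mean())
E
```

```text
19.4167 F [ 0.2 -0.3  9.4] [0.6 0.4 0.7] pos [563.5 226.5  18.2] w 15.233428866045369
jar 9.568910256410257
worn 6.8226584022038566
```

```bash
python3 - <<'E'
from h import *
s=ctrl.snapshot("scene");cv2.imwrite("pics/fin.png",cv2.resize(s[140:280,110:400],None,fx=2.7,fy=2.7,interpolation=cv2.INTER_CUBIC))
E
```

```text
(no output)
```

View pics/fin.png

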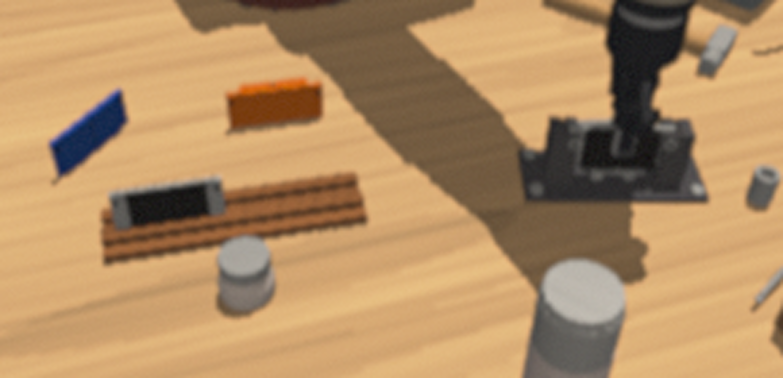

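The worn pad is still in the rack at (167,200), the jar is upright at (245,275), and the new pad sits flush in the carrier at (625,150), held by the gripper. Handing in.

```bash
python3 -c "
from plant import ctrl
print(ctrl.finish_job())"
```

```text
the job is handed in; nothing more can be done
None
```

The new pad is seated in the carrier slots with its lining on the far side. I pressed it down, held it there for over 5 s, and handed the job in at about 19.5 s with the gripper still holding it.

**Last checks**
- **Height:** the TCP held steady at z = 18.2 mm, against about 18.1 mm worked out for flush, good to about 0.5 mm. The pictures agree but cannot resolve 1 mm.
- **Push:** the tool force was 9.4 N. With the pad's weight of about 3.9 N, that is about 13.3 N on the shoe.
- **Shoe travel:** about 8 of the 15 mm, so it was never near its stop. Side forces were close to zero.
- **Surroundings:** in the last picture the worn pad is in the rack and the jar is upright.

**What failed or disagreed**
- **First grasp:** it closed on nothing. The real fingertips sit about 31 mm behind the reported TCP. I opened, went lower and gripped the pad; it had not moved.
- **Grip width:** it read about 15.3 mm on the 17 mm pad, less than it should.
- **Cameras:** the top and wrist views disagreed by 3–4 mm in x. I used the wrist view of the pad against the slot.
- **Side rubbing:** while pressing, the pad pushed sideways with about 3 N, apparently on the slot wall, until I shifted it slightly.
- **Image comparison:** a before-and-after difference on the jar and worn pad came out nonzero. I put this down to the arm's shadow after seeing both in place.

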